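# Set four casting flasks over their wax trees

## Task

Get the four wax trees ready for investing: stand each steel casting flask over a tree, right down flat on the floor of the rubber base inside its collar. Wide flasks belong in the wide collars and narrow flasks in the narrow ones, and of each width the tall flask goes over the tall tree and the short flask over the short one, so that every tree ends up below the rim. Lower the flasks straight down without touching the wax, keep the gripper itself off trees and bases, and leave all four flasks standing.

Things in the scene. Friction and masses are not known exactly. Their poses are not given: they have to be found in the camera images.
- flask_wide_tall: steel casting flask: upright tube open at both ends (either end may be down), outside 60 mm, wall 2.5 mm, 84 mm high. Loose, 0.13 to 0.42 kg, stands on a plywood board (top 18 mm above the bench). Origin: centre of its foot, z up. Grip it across the outside near the rim; carry its foot 105 mm or more above the bench: a 90 mm high carton and other flasks stand in the way.
- flask_wide_short: steel casting flask: upright tube open at both ends (either end may be down), outside 60 mm, wall 2.5 mm, 56 mm high. Loose, 0.13 to 0.42 kg, stands on a plywood board (top 18 mm above the bench). Origin: centre of its foot, z up. Grip it across the outside near the rim; carry its foot 105 mm or more above the bench: a 90 mm high carton and other flasks stand in the way.
- flask_narrow_tall: steel casting flask: upright tube open at both ends (either end may be down), outside 46 mm, wall 2.5 mm, 84 mm high. Loose, 0.13 to 0.42 kg, stands on a plywood board (top 18 mm above the bench). Origin: centre of its foot, z up. Grip it across the outside near the rim; carry its foot 105 mm or more above the bench: a 90 mm high carton and other flasks stand in the way.
- flask_narrow_short: steel casting flask: upright tube open at both ends (either end may be down), outside 46 mm, wall 2.5 mm, 56 mm high. Loose, 0.13 to 0.42 kg, stands on a plywood board (top 18 mm above the bench). Origin: centre of its foot, z up. Grip it across the outside near the rim; carry its foot 105 mm or more above the bench: a 90 mm high carton and other flasks stand in the way.
- base_wide_tall: black rubber sprue base, 82 mm across, fixed to the bench, carrying a green wax tree. Round flat floor 6 mm above its underside inside a collar 13 mm high; the collar is 70 mm wide inside at the floor and flares to 78 mm at its lip, for the 60 mm flasks. The tree stands upright in the middle: 31 mm across, its top 74 mm above the underside of the base (the taller of the two trees on wide bases). Origin: centre of the underside, at bench height; z up.
- base_wide_short: black rubber sprue base, 82 mm across, fixed to the bench, carrying a green wax tree. Round flat floor 6 mm above its underside inside a collar 13 mm high; the collar is 70 mm wide inside at the floor and flares to 78 mm at its lip, for the 60 mm flasks. The tree stands upright in the middle: 31 mm across, its top 44 mm above the underside of the base (the shorter of the two trees on wide bases). Origin: centre of the underside, at bench height; z up.
- base_narrow_tall: black rubber sprue base, 68 mm across, fixed to the bench, carrying a green wax tree. Round flat floor 6 mm above its underside inside a collar 13 mm high; the collar is 56 mm wide inside at the floor and flares to 64 mm at its lip, for the 46 mm flasks. The tree stands upright in the middle: 21 mm across, its top 74 mm above the underside of the base (the taller of the two trees on narrow bases). Origin: centre of the underside, at bench height; z up.
- base_narrow_short: black rubber sprue base, 68 mm across, fixed to the bench, carrying a green wax tree. Round flat floor 6 mm above its underside inside a collar 13 mm high; the collar is 56 mm wide inside at the floor and flares to 64 mm at its lip, for the 46 mm flasks. The tree stands upright in the middle: 21 mm across, its top 44 mm above the underside of the base (the shorter of the two trees on narrow bases). Origin: centre of the underside, at bench height; z up.

How it is judged:
At the end, for the whole second after the job is handed in: Each of the four flasks stands on the base of its own width and height (flask_X on base_X): its foot on the base's floor inside the collar (foot 3 to 9.5 mm above the base's underside, centres within 8 mm), upright within 0.08 rad, at rest (horizontal distance between flask_wide_tall and base_wide_tall below 0.008 m and z of flask_wide_tall in the frame of base_wide_tall between 0.003 and 0.0095 m and angle between each of flask_wide_tall, flask_wide_short, flask_narrow_tall, flask_narrow_short's own z axis and vertical below 0.08 rad and linear speed of each of flask_wide_tall, flask_wide_short, flask_narrow_tall, flask_narrow_short below 0.02 m/s and angular speed of each of flask_wide_tall, flask_wide_short, flask_narrow_tall, flask_narrow_short below 0.2 rad/s and horizontal distance between flask_wide_short and base_wide_short below 0.008 m and z of flask_wide_short in the frame of base_wide_short between 0.003 and 0.0095 m and horizontal distance between flask_narrow_tall and base_narrow_tall below 0.008 m and z of flask_narrow_tall in the frame of base_narrow_tall between 0.003 and 0.0095 m and horizontal distance between flask_narrow_short and base_narrow_short below 0.008 m and z of flask_narrow_short in the frame of base_narrow_short between 0.003 and 0.0095 m); the robot touches nothing.
It fails at once if a flask touches a wax tree from above or from the side (more than 2 N between a flask and a base while the flask's foot is more than 20 mm above the bench) ((contact force between flask_wide_tall and base_wide_tall above 2 N and height (world z) of flask_wide_tall above 0.02 m) or (contact force between flask_wide_tall and base_wide_short above 2 N and height (world z) of flask_wide_tall above 0.02 m) or (contact force between flask_wide_tall and base_narrow_tall above 2 N and height (world z) of flask_wide_tall above 0.02 m) or (contact force between flask_wide_tall and base_narrow_short above 2 N and height (world z) of flask_wide_tall above 0.02 m) or (contact force between flask_wide_short and base_wide_tall above 2 N and height (world z) of flask_wide_short above 0.02 m) or (contact force between flask_wide_short and base_wide_short above 2 N and height (world z) of flask_wide_short above 0.02 m) or (contact force between flask_wide_short and base_narrow_tall above 2 N and height (world z) of flask_wide_short above 0.02 m) or (contact force between flask_wide_short and base_narrow_short above 2 N and height (world z) of flask_wide_short above 0.02 m) or (contact force between flask_narrow_tall and base_wide_tall above 2 N and height (world z) of flask_narrow_tall above 0.02 m) or (contact force between flask_narrow_tall and base_wide_short above 2 N and height (world z) of flask_narrow_tall above 0.02 m) or (contact force between flask_narrow_tall and base_narrow_tall above 2 N and height (world z) of flask_narrow_tall above 0.02 m) or (contact force between flask_narrow_tall and base_narrow_short above 2 N and height (world z) of flask_narrow_tall above 0.02 m) or (contact force between flask_narrow_short and base_wide_tall above 2 N and height (world z) of flask_narrow_short above 0.02 m) or (contact force between flask_narrow_short and base_wide_short above 2 N and height (world z) of flask_narrow_short above 0.02 m) or (contact force between flask_narrow_short and base_narrow_tall above 2 N and height (world z) of flask_narrow_short above 0.02 m) or (contact force between flask_narrow_short and base_narrow_short above 2 N and height (world z) of flask_narrow_short above 0.02 m)).
It fails at once if the robot itself knocks a wax tree or its base (more than 3 N) (contact force between any of the fingers, the arm and base_wide_tall above 3 N or contact force between any of the fingers, the arm and base_wide_short above 3 N or contact force between any of the fingers, the arm and base_narrow_tall above 3 N or contact force between any of the fingers, the arm and base_narrow_short above 3 N).
It also fails if it takes over 83 s, if anything falls off the work surface, if the arm or the gripper's body presses on something with over 40 N, if the wrist force passes 120 N, or if a joint passes its speed limit or range.

## Robot

A 6-joint arm with a two-finger parallel gripper is mounted at the origin on a cart in front of the work surface, level with it; the furniture and walls round the work are solid. World frame = base frame: x ahead of the robot, y to its left, z up, the work surface at z = 0. Lengths are in m, angles in rad, forces in N, time in s.
With the tool pointing down it reaches from about 0.275 to 0.75 m from the base axis. Payload 10.2 kg.
Tool frame: the origin (TCP) lies midway between the tips of the shut fingers; the grasp point (between the pads) lies 19 mm behind it (env.hold_point_z is the distance from the TCP to the grasp point, in m); z points along the fingers, y is the line along which they close (so a half turn about z gives the same grasp; the last joint's range is limited). The gripper opens to 85 mm and grips with 20 to 120 N. Pads are 22 mm wide; open, the fingers measure 114 mm over their backs; the gripper's body (76 mm by 85 mm) begins 54 mm behind the grasp point. The pads swing forward as they close: fully open they stand 13 mm farther back than shut.
Start: joints at [-1.456, 0.313, 1.498, -0, 1.331, -0.223], TCP at [0.174, -0.495, 0.231] pointing down, gripper open.
Joint ranges: [-2.94, 2.94], [-0.97, 2.17], [0.19, 2.56], [-1.23, 4.37], [0.02, 3.11], [-2.88, 2.88]. Speed limits (rad/s): [2.39, 2.39, 3.01, 3.14, 3.14, 3.14].

## Interface

Orientations are given as a unit quaternion [x, y, z, w].
In Python, from bench import env, kinematics, monitor, eyes, job gives the robot as it stands. The module is installed in compiled form; this text tells all that it offers. Calls block until the motion is done:
- env.reach(position, orientation): joint-space move of the TCP to a pose.
- env.movel(position, velocity=0.15, frame=None, guard=None): straight line of the TCP; frame=None keeps the orientation; velocity is the mean speed in m/s. With guard (N) it stops when the force on the tool has changed by that much, and returns True; else False.
- env.set_joints(angles): joint-space move.
- env.release() and env.close_gripper(effort=None): open the fingers fully, or close them until they stop; effort is the grip in N (None keeps the last).
- env.hold(seconds).
- kinematics.ik(position, orientation): joint angles nearest the present ones, or None.
- monitor.sense(): the state.
- eyes.grab_frame(name): name is "scene" or "side" or "wrist"; returns a dict with "frame" (384x512x3 uint8, red, green, blue), "mtx" (3x3 intrinsics, pixels), "view" (4x4, takes a point from world to camera coordinates). Camera axes: x right, y down, z forward; pixel columns grow to the right and rows downward; lengths in m; the calibration is good to about 2 mm. A picture is of the moment at which its call begins. There is no depth.
A pose or a line that the arm cannot do raises env.MotionError and nothing moves.
- job.hand_in(): hands the job in; it is judged then, once.
The state is a dict: "clock": time; "joints": joint angles; "qvel": joint speeds; "joint_efforts": joint torques, N m; "position": TCP position; "ee_rot": TCP orientation; "contact_force": force on the tool from outside, world axes, zero at the start; "ft_torque": the same for the moment, N m; "finger_gap": opening from 0.0 (shut) to 1.0 (fully open); "gripper_force": force on a finger pad.
Only numpy, scipy, OpenCV 4.12 (cv2) and the standard library are available. Lean on these libraries where they do the work, as an engineer would, in place of code of your own. Each camera call takes 0.05 s, during which the arm holds its last target. There are 200 camera calls.

## Working session

There is one attempt and no reset: what is moved stays moved. The work goes in short steps, each a Python script; the robot and the scene stay as the last script left them, time stands still between calls to the robot, and variables do not carry over. Pictures are saved under pics/ and viewed, at most 14 in all, crops included, and the job is handed in when it is done.

```bash
mkdir -p pics; python3 - <<'E'
from bench import env, kinematics, monitor, eyes, job
import cv2,numpy as np
for n in ["scene","side","wrist"]:
    f=eyes.grab_frame(n); cv2.imwrite(f"pics/{n}0.png",f["frame"][:,:,::-1])
    np.savez(f"pics/{n}0.npz",**f)
    V=f["view"]; print(n,f["mtx"].tolist(),(-V[:3,:3].T@V[:3,3]).round(3),V[2,:3].round(3))
s=monitor.sense();print(s["clock"],s["ee_rot"],s["finger_gap"],env.hold_point_z)
E
```

```text
scene [[438.2035108948041, 0.0, 258.032259659344], [0.0, 438.2035108948041, 191.3779600176176], [0.0, 0.0, 1.0]] [-0.243 -0.832  0.518] [ 0.646  0.667 -0.372]
side [[408.66924628247483, 0.0, 250.1256324403387], [0.0, 408.66924628247483, 189.9655644317737], [0.0, 0.0, 1.0]] [ 0.553 -0.836  0.463] [-0.017  0.899 -0.438]
wrist [[328.23633231208066, 0.0, 250.6260888579792], [0.0, 328.23633231208066, 190.59370851323263], [0.0, 0.0, 1.0]] [ 0.244 -0.47   0.373] [-0.277 -0.096 -0.956]
0.15 [ 9.85772967e-01  1.68081660e-01  4.06730379e-05 -4.60461469e-04] 0.9993749904313518 0.0187
```

View pics/scene0.png

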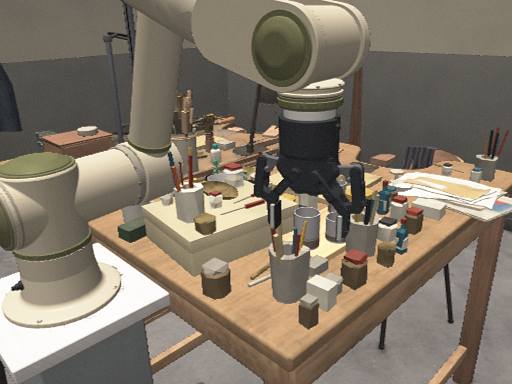

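View pics/side0.png

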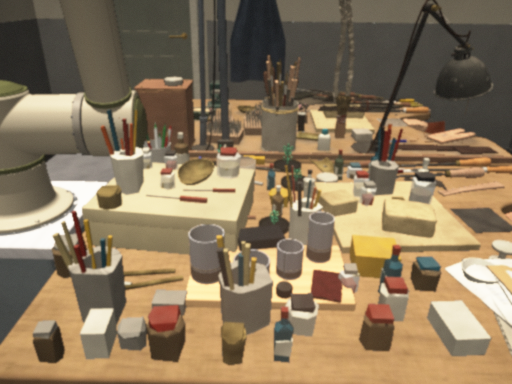

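The side view shows the flasks on a pale board around (190–350, 215–305) and green trees behind, around (275–290, 160–220). I'll get a look from above with the wrist camera.

```bash
cat > h.py <<'E'
from bench import env, kinematics, monitor, eyes, job
import cv2,numpy as np
from scipy.spatial.transform import Rotation as R
def ray(f,u,v,z):
    V=f["view"];c=-V[:3,:3].T@V[:3,3]
    d=V[:3,:3].T@np.linalg.inv(f["mtx"])@[u,v,1]
    return (c+d*(z-c[2])/d[2])
def proj(f,P):
    q=(f["view"][:3,:3]@np.asarray(P).T).T+f["view"][:3,3]; q=q@f["mtx"].T; return q[:,:2]/q[:,2:]
def quat(yaw): # tool down, tool x at angle yaw
    return (R.from_euler('z',yaw)*R.from_euler('x',np.pi)).as_quat()
def snap(n,name):
    f=eyes.grab_frame(n); np.savez(f"pics/{name}.npz",**f)
    cv2.imwrite(f"pics/{name}.png",cv2.resize(f["frame"][:,:,::-1],(768,576),interpolation=cv2.INTER_CUBIC)); return f
E
python3 - <<'E'
from h import *
f=dict(np.load("pics/side0.npz"))
for p in [(207,270),(290,275),(320,250),(275,240),(290,190),(190,300),(350,300)]: print(p,ray(f,*p,0.018).round(3))
print(R.from_quat(monitor.sense()["ee_rot"]).as_matrix().round(2))
f=dict(np.load("pics/wrist0.npz"));print(f["view"].round(2))
for yaw in np.arange(-3,3.2,.5):
  for p in [(0.48,-.25,.38),(.4,-.15,.4)]:
    print(round(yaw,1),p,kinematics.ik(p,quat(yaw)) is not None)
E
```

```text
(207, 270) [ 0.467 -0.249  0.018]
(290, 275) [ 0.613 -0.258  0.018]
(320, 250) [ 0.676 -0.179  0.018]
(275, 240) [ 0.591 -0.147  0.018]
(290, 190) [0.635 0.082 0.018]
(190, 300) [ 0.449 -0.328  0.018]
(350, 300) [ 0.706 -0.319  0.018]
[[ 0.94  0.33 -0.  ]
 [ 0.33 -0.94  0.  ]
 [ 0.   -0.   -1.  ]]
[[ 0.33 -0.94 -0.   -0.52]
 [-0.9  -0.32  0.29 -0.04]
 [-0.28 -0.1  -0.96  0.38]
 [ 0.    0.    0.    1.  ]]
-3.0 (0.48, -0.25, 0.38) True
-3.0 (0.4, -0.15, 0.4) True
-2.5 (0.48, -0.25, 0.38) False
-2.5 (0.4, -0.15, 0.4) True
-2.0 (0.48, -0.25, 0.38) True
-2.0 (0.4, -0.15, 0.4) False
-1.5 (0.48, -0.25, 0.38) True
-1.5 (0.4, -0.15, 0.4) True
-1.0 (0.48, -0.25, 0.38) True
-1.0 (0.4, -0.15, 0.4) True
-0.5 (0.48, -0.25, 0.38) True
-0.5 (0.4, -0.15, 0.4) True
0.0 (0.48, -0.25, 0.38) True
0.0 (0.4, -0.15, 0.4) True
0.5 (0.48, -0.25, 0.38) True
0.5 (0.4, -0.15, 0.4) True
1.0 (0.48, -0.25, 0.38) True
1.0 (0.4, -0.15, 0.4) True
1.5 (0.48, -0.25, 0.38) True
1.5 (0.4, -0.15, 0.4) True
2.0 (0.48, -0.25, 0.38) True
2.0 (0.4, -0.15, 0.4) True
2.5 (0.48, -0.25, 0.38) True
2.5 (0.4, -0.15, 0.4) True
3.0 (0.48, -0.25, 0.38) True
3.0 (0.4, -0.15, 0.4) True
```

View pics/wrist0.png

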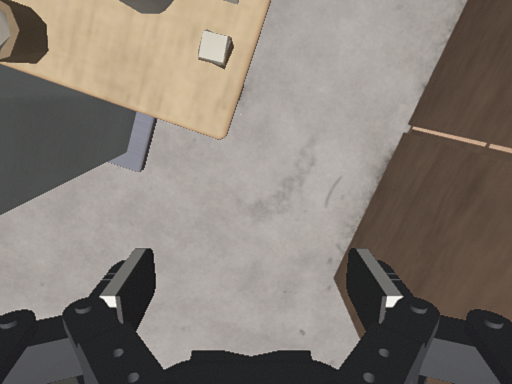

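The wrist view shows only the bench corner and floor. I'll move it over the flasks and trees.

```bash
python3 - <<'E'
from h import *
env.reach([0.5,-.2,.40],quat(0.)); snap("wrist","w1"); print(monitor.sense()["clock"])
env.reach([0.5,0,.40],quat(0.)); snap("wrist","w2"); print(monitor.sense()["clock"])
snap("side","s1")
E
```

```text
1.9167
2.7833
```

View pics/w1.png

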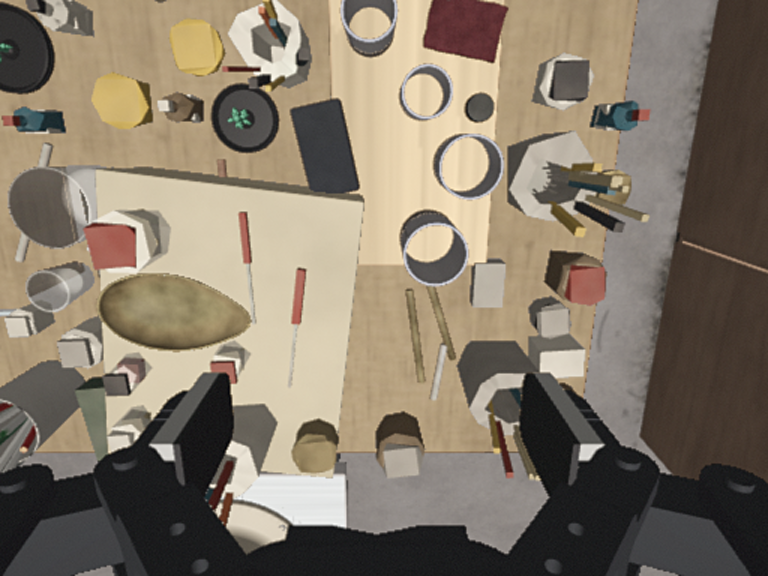

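View pics/w2.png

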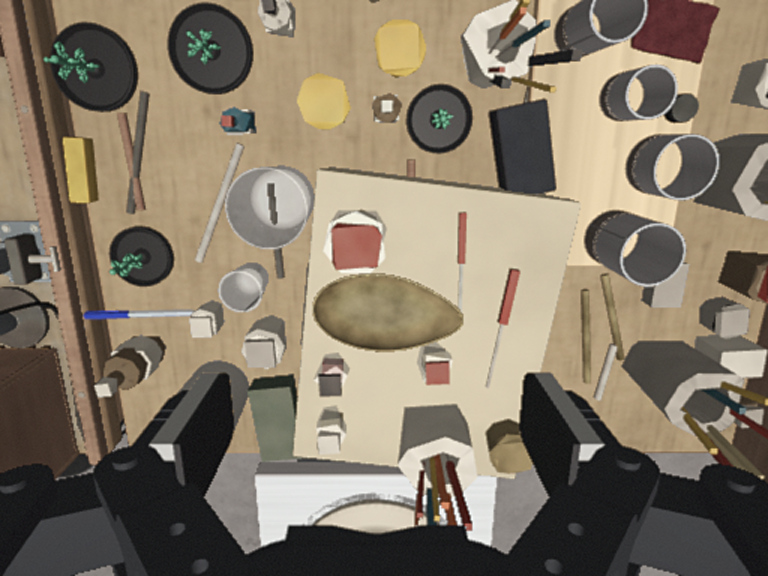

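w1/w2 show the flask rims (w1: (368,15), (427,92), (470,167), (435,250)) and the bases (w2: wide (94,66) and (210,47), narrow (440,118) and (141,255)). I'll add two views farther forward and fit circles of known size across all of them.

```bash
cat > fit.py <<'E'
from h import *
from scipy.optimize import minimize
def load(n):
    f=dict(np.load(f"pics/{n}.npz")); g=cv2.GaussianBlur(cv2.cvtColor(f["frame"],cv2.COLOR_RGB2GRAY).astype(np.float32),(0,0),1.0)
    f["g"]=np.hypot(cv2.Sobel(g,cv2.CV_32F,1,0),cv2.Sobel(g,cv2.CV_32F,0,1)); return f
t=np.linspace(0,2*np.pi,120,endpoint=False)
def circ(x,y,z,r): return np.c_[x+r*np.cos(t),y+r*np.sin(t),np.full(120,z)]
def score(fs,x,y,cs):
    s=[]
    for f in fs:
        for z,r in cs:
            p=proj(f,circ(x,y,z,r)).astype(np.float32)
            ok=(p[:,0]>2)&(p[:,0]<509)&(p[:,1]>2)&(p[:,1]<380)
            if ok.mean()<.5: continue
            s.append(cv2.remap(f["g"],p[ok,0],p[ok,1],cv2.INTER_LINEAR).clip(0,120).mean())
    return np.mean(s) if s else 0
def best(fs,x0,y0,cs,w=.03,n=31):
    g=np.linspace(-w,w,n); S=[(score(fs,x0+a,y0+b,cs),x0+a,y0+b) for a in g for b in g]
    s,x,y=max(S); g=np.linspace(-.003,.003,13)
    return max((score(fs,x+a,y+b,cs),x+a,y+b) for a in g for b in g)
def rims(w,h,z0=.018): r=.030 if w else .023; z=z0+(.084 if h else .056); return [(z,r),(z,r-.0025)]
E
python3 - <<'E'
from fit import *
env.reach([0.58,-.2,.40],quat(0.)); snap("wrist","w3")
env.reach([0.58,0.04,.40],quat(0.)); snap("wrist","w4"); print(monitor.sense()["clock"])
W={n:load(n) for n in["w1","w2","w3","w4"]}; fs=list(W.values())
for p in [(368,15),(427,92),(470,167),(435,250)]:
    x,y,_=ray(W["w1"],p[0]/1.5,p[1]/1.5,.088)
    for w in(0,1):
        for h in (0,1): print(p,"wide"if w else"narrow","tall"if h else"short",np.round(best(fs,x,y,rims(w,h)),4))
for p in [(94,66),(210,47),(440,118),(141,255)]:
    x,y,_=ray(W["w2"],p[0]/1.5,p[1]/1.5,.013)
    for w in (0,1):
        b=best(fs,x,y,[(.013,(.041,.034)[1-w]),(.013,(.039,.032)[1-w])]); print("base",p,w,np.round(b,4))
E
```

```text
4.75
(368, 15) narrow short [74.0755  0.6704 -0.208 ]
(368, 15) narrow tall [112.9834   0.6679  -0.1945]
(368, 15) wide short [69.4754  0.6799 -0.2075]
(368, 15) wide tall [70.1774  0.6734 -0.189 ]
(427, 92) narrow short [115.499    0.61    -0.2454]
(427, 92) narrow tall [74.0138  0.6125 -0.2404]
(427, 92) wide short [66.3036  0.6135 -0.2544]
(427, 92) wide tall [59.601   0.6055 -0.2744]
(470, 167) narrow short [79.7036  0.5521 -0.2814]
(470, 167) narrow tall [83.4619  0.5491 -0.2764]
(470, 167) wide short [114.109    0.5461  -0.2859]
(470, 167) wide tall [75.8458  0.5496 -0.2694]
(435, 250) narrow short [64.347   0.4993 -0.2885]
(435, 250) narrow tall [64.3493  0.4763 -0.249 ]
(435, 250) wide short [77.9497  0.4608 -0.2715]
(435, 250) wide tall [111.5933   0.4703  -0.2535]
base (94, 66) 0 [67.3767  0.6323  0.2698]
base (94, 66) 1 [101.7601   0.6383   0.2763]
base (210, 47) 0 [68.5795  0.6493  0.1508]
base (210, 47) 1 [104.1593   0.6553   0.1613]
base (440, 118) 0 [ 1.150069e+02  5.897000e-01 -6.580000e-02]
base (440, 118) 1 [ 7.48649e+01  6.02700e-01 -6.33000e-02]
base (141, 255) 0 [113.6413   0.4474   0.2579]
base (141, 255) 1 [67.0084  0.4514  0.2634]
```

View pics/w4.png

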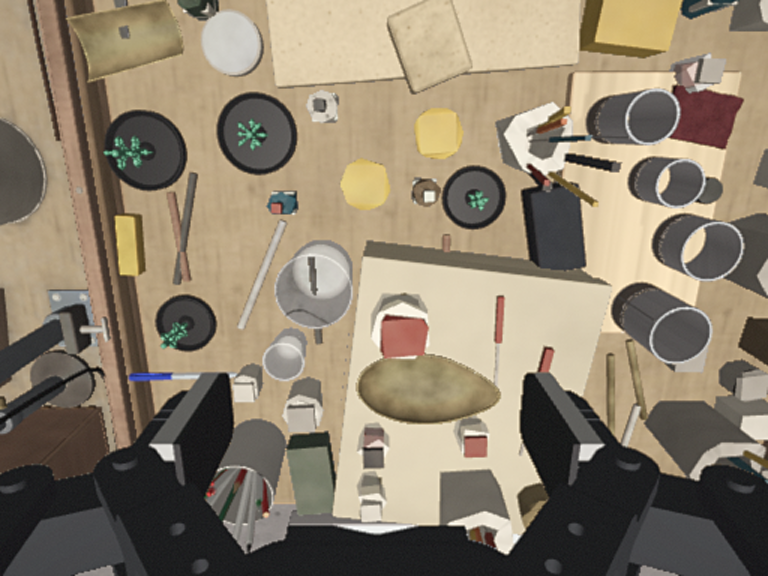

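Fits are unambiguous: each flask clearly prefers one type. I'll check tree heights in the side view, and the clutter near the flasks in w3.

```bash
python3 - <<'E'
from fit import *
B=dict(w1=(.6383,.2763),w2=(.6553,.1613),n2=(.5897,-.0658),n1=(.4474,.2579))
f=load("s1"); im=f["frame"][:,:,::-1].copy(); im=cv2.resize(im[90:320,150:420],None,fx=2.9,fy=2.5,interpolation=cv2.INTER_CUBIC)
for k,(x,y) in B.items():
    for z,c in((.044,(0,0,255)),(.074,(255,0,255)),(0,(0,255,255))):
        u,v=proj(f,[[x,y,z]])[0]; cv2.circle(im,(int((u-150)*2.9),int((v-90)*2.5)),2,c,-1)
cv2.imwrite("pics/s1c.png",im)
f=load("w3"); im=cv2.resize(f["frame"][:,:,::-1],(768,576))
for x in np.arange(.4,.8,.05):
    for y in np.arange(-.4,.05,.05):
        u,v=proj(f,[[x,y,.018]])[0]*1.5; cv2.circle(im,(int(u),int(v)),2,(0,0,255) if abs(x-.6)<.001 or abs(y+.2)<.001 else (255,0,0),-1)
cv2.imwrite("pics/w3g.png",im)
E
```

```text
(no output)
```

View pics/s1c.png

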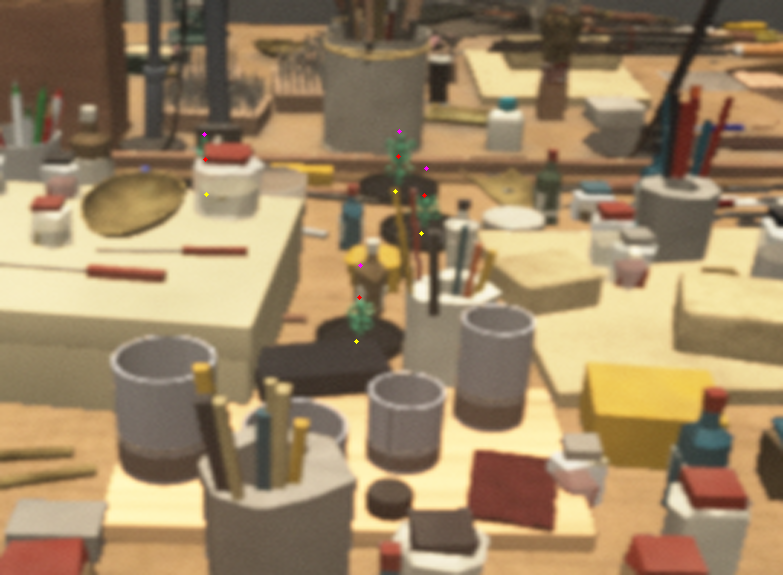

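View pics/w3g.png

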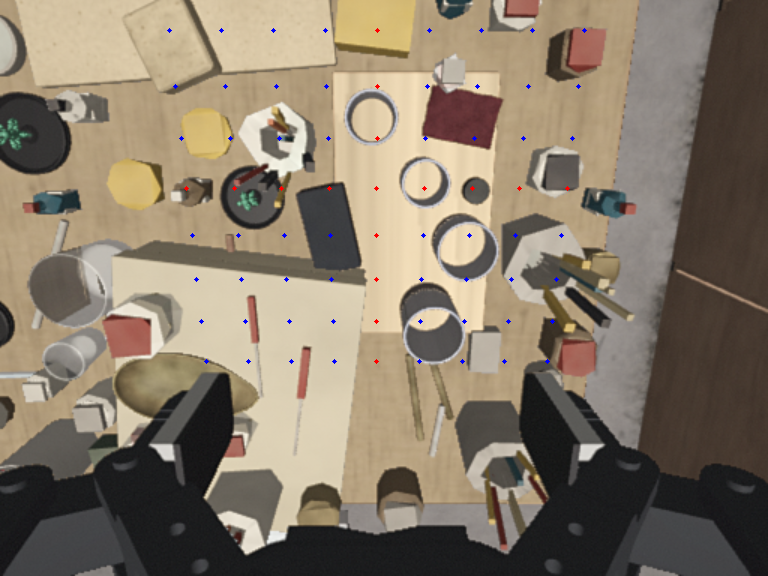

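Tree tops match: wide_tall is at (.638,.276), wide_short (.655,.161), narrow_tall (.447,.258) and narrow_short (.590,-.066). A brush pot stands close to narrow_short, so I'll triangulate its brush tips from one mosaic.

```bash
python3 - <<'E'
from fit import *
ims=[]
for n,(u,v) in dict(w2=(300,10),w4=(310,60),w1=(130,0),w3=(130,60)).items():
    ims.append(cv2.resize(np.load(f"pics/{n}.npz")["frame"][v:v+96,u:u+128,::-1],(400,300),interpolation=cv2.INTER_CUBIC))
cv2.imwrite("pics/mos.png",np.vstack([np.hstack(ims[:2]),np.hstack(ims[2:])]))
E
```

```text
(no output)
```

View pics/mos.png

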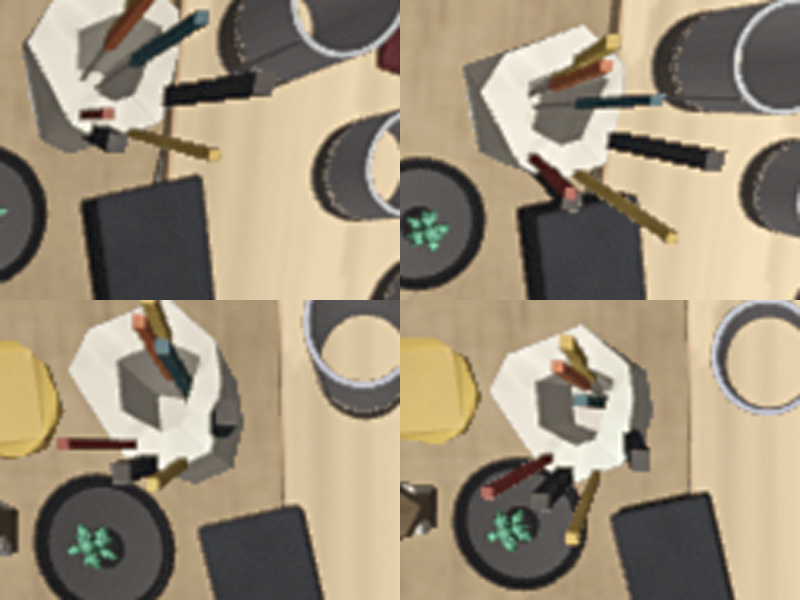

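The mosaic shows three brush tips (yellow, dark red, black) leaning toward base_narrow_short.

```bash
python3 - <<'E'
from fit import *
from scipy.optimize import least_squares
o=dict(w2=(300,10,0,0),w4=(310,60,400,0),w1=(130,0,0,300),w3=(130,60,400,300))
T=dict(yel=[(213,155),(672,237),(155,480),(572,537)],red=[(108,113),(570,192),(63,443),(490,492)],blk=[(118,143),(572,203),(120,473),(545,497)],blk2=[(265,85),(715,160),(228,410),(638,460)],blue=[(203,18),(657,100),(165,350),(585,400)])
F={n:load(n) for n in o}
for k,ps in T.items():
    px=[(o[n][0]+(p[0]-o[n][2])/3.125,o[n][1]+(p[1]-o[n][3])/3.125) for n,p in zip(o,ps)]
    r=least_squares(lambda X:np.concatenate([proj(F[n],[X])[0]-p for n,p in zip(o,px)]),[.6,-.1,.15])
    print(k,r.x.round(3),np.abs(r.fun).max().round(1), (r.x[:2]-[.5897,-.0658]).round(3))
P=dict(NT=(.6679,-.1945,.092),NS=(.61,-.2454,.064),WS=(.546,-.286,.064),WT=(.47,-.2535,.092),bNT=(.4474,.2579,.08),bNS=(.5897,-.0658,.05),bWS=(.6553,.1613,.05),bWT=(.6383,.2763,.08))
for k,(x,y,z) in P.items():
    ok=[]
    for d in range(-180,180,15):
        a=[kinematics.ik((x,y,zz-.019),quat(np.radians(d))) is not None for zz in (z,z+.15)]
        if all(a): ok.append(d)
    print(k,ok)
E
```

```text
yel [ 0.605 -0.125  0.171] 1.2 [ 0.015 -0.059]
red [ 0.619 -0.092  0.157] 0.5 [ 0.029 -0.026]
blk [ 0.613 -0.104  0.124] 1.1 [ 0.023 -0.039]
blk2 [ 0.63  -0.148  0.149] 0.9 [ 0.04  -0.082]
blue [ 0.651 -0.127  0.142] 0.4 [ 0.062 -0.061]
NT [-180, -165, -150, -135, -90, -75, -60, -45, -30, -15, 0, 15, 30, 45, 60, 75, 90, 105, 120, 135, 150, 165]
NS [-180, -165, -150, -105, -90, -75, -60, -45, -30, -15, 0, 15, 30, 45, 60, 75, 90, 105, 120, 135, 150, 165]
WS [-180, -165, -150, -105, -90, -75, -60, -45, -30, -15, 0, 15, 30, 45, 60, 75, 90, 105, 120, 135, 150, 165]
WT [-180, -165, -150, -105, -90, -75, -60, -45, -30, -15, 0, 15, 30, 45, 60, 75, 90, 105, 120, 135, 150, 165]
bNT [-180, -165, -150, -135, -120, -105, -90, -45, -30, -15, 0, 15, 30, 45, 60, 75, 90, 105, 120, 135, 150, 165]
bNS [-180, -165, -150, -135, -90, -75, -60, -45, -30, -15, 0, 15, 30, 45, 60, 75, 90, 105, 120, 135, 150, 165]
bWS [-180, -165, -150, -135, -120, -105, -60, -45, -30, -15, 0, 15, 30, 45, 60, 75, 90, 105, 120, 135, 150, 165]
bWT [-180, -165, -150, -135, -120, -105, -60, -45, -30, -15, 0, 15, 30, 45, 60, 75, 90, 105, 120, 135, 150, 165]
```

Plan: pick in the order NT, WT, WS, NS, with finger directions that clear the neighbouring flasks and pots. NS is placed with a slight tilt away from the brushes. First NT: pick, lift, move over its base, check.

```bash
cat > pp.py <<'E'
from fit import *
FL=dict(NT=(.6679,-.1945,.084),NS=(.61,-.2454,.056),WS=(.546,-.286,.056),WT=(.47,-.2535,.084))
BS=dict(NT=(.4474,.2579),NS=(.5897,-.0658),WS=(.6553,.1613),WT=(.6383,.2763))
CARRY=.18
def st():
    s=monitor.sense(); print("t",round(s["clock"],2),"pos",np.round(s["position"],4),"gap",round(s["finger_gap"],3),"F",np.round(s["contact_force"],1),"g",round(s["gripper_force"],1))
class Tool:
    def __init__(s,k,yaw,tilt=0,below=.013):
        s.k=k; s.h=FL[k][2]-below   # grasp height above foot
        Rm=R.from_euler('z',yaw,degrees=True)*R.from_euler('y',tilt,degrees=True)*R.from_euler('x',np.pi)
        s.q=Rm.as_quat(); s.off=Rm.as_matrix()[:,2]*env.hold_point_z
    def tcp(s,x,y,foot): return np.array([x,y,foot+s.h])+s.off
    def pick(s):
        x,y,_=FL[s.k]
        env.reach(s.tcp(x,y,.13),s.q); env.movel(s.tcp(x,y,.018),.15)
        env.close_gripper(60); st(); env.movel(s.tcp(x,y,CARRY),.2); st()
    def over(s): env.movel(s.tcp(*BS[s.k],CARRY),.3); st()
    def place(s,dx=0,dy=0):
        x,y=BS[s.k]; x+=dx;y+=dy
        env.movel(s.tcp(x,y,.012),.12); st(); print("guard",env.movel(s.tcp(x,y,.004),.02,guard=5)); st()
        env.release(); env.movel(s.tcp(x,y,.13),.2); st()
E
python3 - <<'E'
from pp import *
T=Tool("NT",-90); T.pick(); T.over(); snap("side","p1"); snap("scene","p2"); snap("wrist","p3")
f=load("side"and"p1"); a=f["frame"][60:252,60:316,::-1]
f2=load("p3"); b=f2["frame"][:,:,::-1]
# predicted outline overlays
x,y=BS["NT"]
a=f["frame"][:,:,::-1].copy(); b=b.copy()
for im,F in((a,f),(b,f2)):
    for z in (CARRY,CARRY+.084):
        cv2.polylines(im,[proj(F,circ(x,y,z,.023)).astype(np.int32)],True,(0,0,255),1)
cv2.imwrite("pics/p13.png",np.hstack([cv2.resize(a[30:260,60:300],(400,384)),cv2.resize(b,(400,384))]))
E
```

```text
t 7.37 pos [ 0.6682 -0.1947  0.0713] gap 0.53 F [-1.6 -0.1  5.7] g 60.9
t 8.32 pos [ 0.6675 -0.1943  0.2304] gap 0.523 F [-0.7  0.1 -2.5] g 61.6Traceback (most recent call last):
  File "<stdin>", line 2, in <module>
  File "pp.py", line 17, in over
    def over(s): env.movel(s.tcp(*BS[s.k],CARRY),.3); st()
                 ~~~~~~~~~^^^^^^^^^^^^^^^^^^^^^^^^^^
bench.MotionError: the arm cannot follow that straight line within its joint ranges
```

```bash
python3 - <<'E'
from pp import *
q0=np.array(monitor.sense()["joints"]);print(q0.round(2))
for yaw in range(-180,180,15):
    T=Tool("NT",yaw); 
    for n,p in (("hi",T.tcp(*BS["NT"],CARRY)),("lo",T.tcp(*BS["NT"],.004))):
        q=kinematics.ik(p,T.q); print(yaw,n,None if q is None else np.round(q,2))
E
```

```text
[-0.45  0.72  0.87  0.    1.56  2.69]
-180 hi [ 0.3   0.29  1.52  0.    1.33 -1.28]
-180 lo [ 0.3   0.51  1.72  0.    0.91 -1.28]
-165 hi [ 0.3   0.29  1.52  0.    1.33 -1.54]
-165 lo [ 0.3   0.51  1.72  0.    0.91 -1.54]
-150 hi [ 0.3   0.29  1.52  0.    1.33 -1.8 ]
-150 lo [ 0.3   0.51  1.72  0.    0.91 -1.8 ]
-135 hi [ 0.3   0.29  1.52  0.    1.33 -2.06]
-135 lo [ 0.3   0.51  1.72  0.    0.91 -2.06]
-120 hi [ 0.3   0.29  1.52  0.    1.33 -2.32]
-120 lo [ 0.3   0.51  1.72  0.    0.91 -2.32]
-105 hi [ 0.3   0.29  1.52  0.    1.33 -2.58]
-105 lo [ 0.3   0.51  1.72  0.    0.91 -2.58]
-90 hi [ 0.3   0.29  1.52  0.    1.33 -2.85]
-90 lo [ 0.3   0.51  1.72 -0.    0.91 -2.85]
-75 hi None
-75 lo None
-60 hi None
-60 lo None
-45 hi [ 0.3   0.29  1.52 -0.    1.33  2.65]
-45 lo [ 0.3   0.51  1.72 -0.    0.91  2.65]
-30 hi [ 0.3   0.29  1.52 -0.    1.33  2.39]
-30 lo [ 0.3   0.51  1.72 -0.    0.91  2.39]
-15 hi [ 0.3   0.29  1.52 -0.    1.33  2.13]
-15 lo [ 0.3   0.51  1.72 -0.    0.91  2.13]
0 hi [ 0.3   0.29  1.52 -0.    1.33  1.87]
0 lo [ 0.3   0.51  1.72 -0.    0.91  1.87]
15 hi [ 0.3   0.
[... 261 characters left out ...]
 0.29  1.52 -0.    1.33  0.82]
60 lo [ 0.3   0.51  1.72 -0.    0.91  0.82]
75 hi [ 0.3   0.29  1.52 -0.    1.33  0.56]
75 lo [ 0.3   0.51  1.72 -0.    0.91  0.56]
90 hi [ 0.3   0.29  1.52 -0.    1.33  0.3 ]
90 lo [ 0.3   0.51  1.72 -0.    0.91  0.3 ]
105 hi [ 0.3   0.29  1.52 -0.    1.33  0.03]
105 lo [ 0.3   0.51  1.72 -0.    0.91  0.03]
120 hi [ 0.3   0.29  1.52  0.    1.33 -0.23]
120 lo [ 0.3   0.51  1.72 -0.    0.91 -0.23]
135 hi [ 0.3   0.29  1.52  0.    1.33 -0.49]
135 lo [ 0.3   0.51  1.72  0.    0.91 -0.49]
150 hi [ 0.3   0.29  1.52  0.    1.33 -0.75]
150 lo [ 0.3   0.51  1.72  0.    0.91 -0.75]
165 hi [ 0.3   0.29  1.52  0.    1.33 -1.01]
165 lo [ 0.3   0.51  1.72  0.    0.91 -1.01]
```

The straight line is blocked by joint 6's range. A joint-space move to yaw −45 keeps the tool vertical and arcs upward, so I'll use that.

```bash
python3 - <<'E'
from pp import *
T=Tool("NT",-45); env.reach(T.tcp(*BS["NT"],CARRY),T.q); st(); snap("side","p1"); snap("wrist","p3")
f=load("p1"); f2=load("p3"); x,y=BS["NT"]
a=f["frame"][:,:,::-1].copy(); b=f2["frame"][:,:,::-1].copy()
for im,F in((a,f),(b,f2)):
    for z in (CARRY,CARRY+.084):
        cv2.polylines(im,[proj(F,circ(x,y,z,.023)).astype(np.int32)],True,(0,0,255),1)
cv2.imwrite("pics/p13.png",np.hstack([cv2.resize(a[30:260,60:300],(400,384)),cv2.resize(b,(400,384))]))
E
```

```text
t 10.15 pos [0.4481 0.2573 0.2323] gap 0.527 F [ 0.1  0.2 -2. ] g 61.6
```

View pics/p13.png

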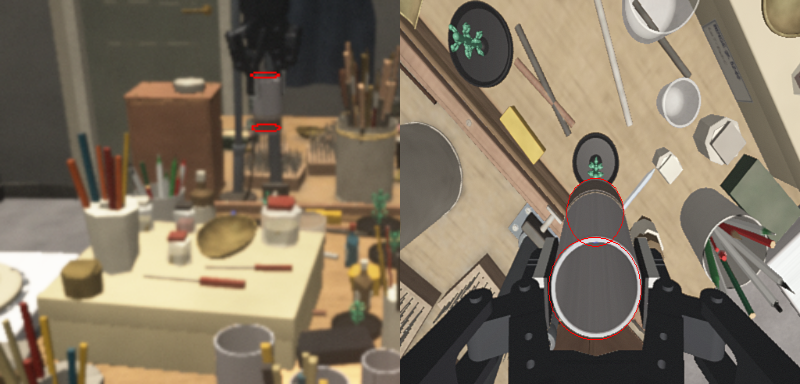

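The held flask matches its predicted outline in both views. Placing it.

```bash
python3 - <<'E'
from pp import *
T=Tool("NT",-45); T.place(); snap("wrist","p4"); f=load("p4")
print(best([f],*BS["NT"],rims(0,1,.006),.012,25))
T=Tool("WT",135); P=Tool("WT",135)
print([kinematics.ik(t,T.q) for t in (T.tcp(*FL["WT"][:2],.13),T.tcp(*FL["WT"][:2],.018),P.tcp(*BS["WT"],CARRY),P.tcp(*BS["WT"],.004))])
E
```

```text
t 11.8 pos [0.4477 0.258  0.0649] gap 0.53 F [ 0.7 -0.6 -1.4] g 61.6
guard True
t 12.14 pos [0.4478 0.258  0.0592] gap 0.526 F [-0.3  0.7  5.4] g 62.2
t 13.39 pos [0.4469 0.2577 0.1812] gap 0.999 F [ 0.2 -0.9 -0.5] g 0.0
(np.float32(108.08902), np.float64(0.4479), np.float64(0.2589))
[array([-0.71418631,  0.3750038 ,  1.54346559,  0.        ,  1.22312327,
       -1.49958447]), array([-0.71418631,  0.51471242,  1.65968404,  0.        ,  0.96719619,
       -1.49958447]), array([ 0.24051785,  0.71813462,  0.8657694 ,  0.        ,  1.55768864,
       -0.54488031]), array([ 0.24051785,  0.8481082 ,  1.09237112,  0.        ,  1.20111333,
       -0.54488031])]
```

NT stands within about 1 mm of its base centre at the right height. Next WT; I'll raise the arm before each transit.

```bash
cat >> pp.py <<'E'
def run(k,yaw,pyaw=None,tilt=0,below=.013):
    T=Tool(k,yaw,tilt,below); P=Tool(k,yaw if pyaw is None else pyaw,tilt,below)
    p=np.array(monitor.sense()["position"]); p[2]=.27; env.movel(p,.25)
    q=T.tcp(*FL[k][:2],.13); q[2]=.27; env.reach(q,T.q); T.pick()
    env.reach(P.tcp(*BS[k],CARRY),P.q); st()
    f=snap("wrist","c"+k); f=load("c"+k)
    b=best([f],*BS[k],rims(k[0]=="W",k[1]=="T",CARRY),.01,21); d=np.array(b[1:])-BS[k]; print("held offset",b[0],d.round(4))
    P.place(); f=snap("wrist","d"+k); f=load("d"+k)
    b=best([f],*BS[k],rims(k[0]=="W",k[1]=="T",.006),.012,25); print("placed",b[0],(np.array(b[1:])-BS[k]).round(4))
E
python3 - <<'E'
from pp import *
run("WT",135)
E
```

```text
t 19.1 pos [ 0.4705 -0.254   0.0717] gap 0.701 F [-3.   1.5  7.1] g 63.0
t 20.06 pos [ 0.4695 -0.2531  0.2309] gap 0.696 F [-0.7  0.5 -4.7] g 65.4
t 22.06 pos [0.6387 0.2751 0.2324] gap 0.7 F [ 0.5  0.3 -3.8] g 65.4
held offset 102.1044 [-0.001 -0.001]
t 23.66 pos [0.6387 0.2764 0.0652] gap 0.7 F [ 0.3  0.1 -3.7] g 65.4
guard True
t 23.99 pos [0.6386 0.2764 0.0598] gap 0.7 F [-0.8 -0.2  5. ] g 66.1
t 25.14 pos [0.6378 0.2762 0.1807] gap 1.0 F [-0.2 -0.6 -0.2] g 0.0
placed 106.12438 [-0.0015  0.    ]
```

```bash
python3 - <<'E'
from pp import *
run("WS",70)
E
```

```text
t 29.55 pos [ 0.5465 -0.2864  0.0438] gap 0.692 F [-1.1  1.6  7.1] g 64.3
t 30.51 pos [ 0.5455 -0.2856  0.2028] gap 0.689 F [ 0.4 -0.  -2.8] g 64.8
t 32.19 pos [0.6556 0.16   0.2043] gap 0.693 F [-0.2 -0.5 -1.7] g 64.8
held offset 109.115524 [-0.001  -0.0025]
t 33.79 pos [0.6557 0.1613 0.0371] gap 0.689 F [-0.2 -0.1 -2.3] g 64.8
guard True
t 34.12 pos [0.6557 0.1614 0.0319] gap 0.693 F [-1.  -0.5  5.6] g 65.4
t 35.27 pos [0.6547 0.1612 0.1529] gap 1.0 F [-0.1  0.  -0.8] g 0.0
placed 105.7999 [-0.0015 -0.0015]
```

WT and WS are within 2 mm. Last is NS, tilted 8° away from the brushes and carried higher.

```bash
python3 - <<'E'
import pp; from pp import *
pp.CARRY=.2
run("NS",138,tilt=8,below=.011)
p=np.array(monitor.sense()["position"]); p[2]=.3; env.movel(p,.25)
env.reach([.45,0,.4],quat(0)); env.hold(.3); f=snap("wrist","e1"); st()
f=load("e1"); im=cv2.resize(f["frame"][:,:,::-1],(768,576))
for k,(x,y) in BS.items():
    b=best([f],x,y,rims(k[0]=="W",k[1]=="T",.006),.012,25); print(k,b[0],(np.array(b[1:])-BS[k]).round(4))
cv2.imwrite("pics/e1.png",im)
E
```

```text
t 39.41 pos [ 0.6123 -0.2475  0.0455] gap 0.535 F [-2.2  1.3  6.3] g 61.5
t 40.47 pos [ 0.6115 -0.2468  0.2248] gap 0.535 F [ 0.3 -0.  -1.5] g 61.5
t 41.22 pos [ 0.5917 -0.0678  0.2261] gap 0.531 F [-0.8 -0.2 -2.2] g 61.5
held offset 107.85873 [-0.001  0.   ]
t 42.98 pos [ 0.592  -0.0676  0.0391] gap 0.533 F [-0.1 -0.5 -1.1] g 61.5
guard True
t 43.33 pos [ 0.5919 -0.0676  0.0335] gap 0.535 F [-1.8  0.3  4.9] g 62.1
t 44.58 pos [ 0.591  -0.0674  0.1552] gap 1.004 F [ 0.2  0.3 -0.3] g 0.0
placed 111.36119 [ 0.     -0.0005]
t 47.78 pos [ 0.45 -0.    0.4 ] gap 1.002 F [ 0.3  0.7 -0.2] g 0.0
NT 112.192 [0.0005 0.0015]
NS 115.5766 [-0.001   0.0015]
WS 0 [0.015 0.015]
WT 55.654137 [-0.0115 -0.0005]
```

View pics/e1.png

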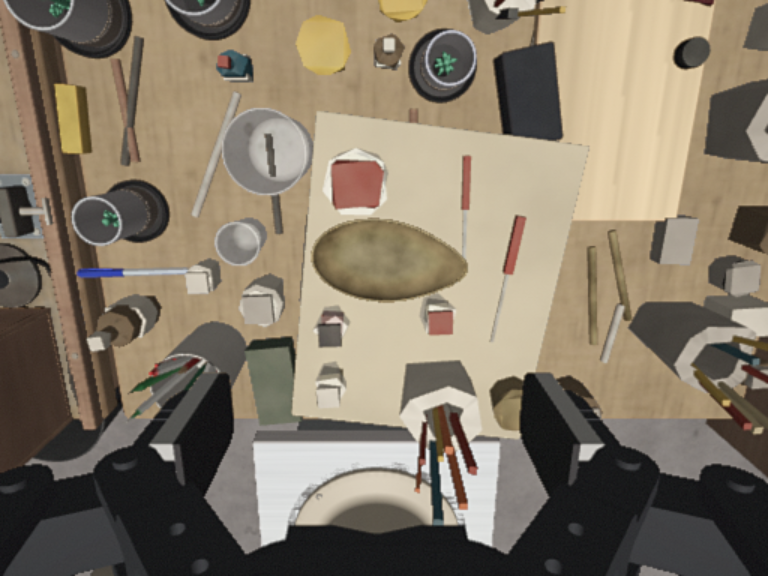

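The picture shows all four flasks standing in their collars with trees inside: NT at (120,215), NS (443,63), and WT and WS cut off at the top edge, though both checked within 2 mm just after release. Handing in.

```bash
python3 - <<'E'
from h import *
print(job.hand_in())
E
```

```text
the job is handed in; nothing more can be done
None
```

All four flasks are standing over their matching trees, each measured within about 2 mm of its base centre with no knocks noticed, and the job was handed in at about 48 s of the 83 s allowed; no verdict was returned.

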